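# Shift the scroll bender into the orange gear

### The job

The gear lever of the scroll bender stands in its short park slot. With your fingertips push it, not lifting its knob, through the gate into the gear slot marked by the orange disc, fully home to the end of that slot, without putting it into any other gear on the way. Leave the forged scroll, the wrench and the yellow locating bolt where they lie.

Things in the scene. Friction and masses are not known exactly. Their poses are not given: they have to be found in the camera images.
- gearbox: Green and orange bending machine, fixed to the table: 300 x 240 mm, top 100 mm high, grey motor out to x = 290 mm. Origin on the table straight below the gate's centre, z up; the lever pivots about this origin. A spindle with a scroll former stands at x = 126, y = 0 mm, up to 136 mm high; except for the lever nothing on the machine is higher.
- gate_centre (a point): Centre of the top of the bright gate plate (160 x 160 mm), 112 mm above the table; axes as the gearbox. Slots 18 mm wide: a cross slot along y (x = 0) from y = -37 to +37 mm; at each of its ends a slot along x, both ways to x = +37 and -37 mm: four gears, an H. The park slot leaves the middle of the cross slot towards -x only; opposite it the cross slot has a solid wall.
- knob_centre (a point): Centre of the black ball knob (40 mm across) on the lever, 210 mm from the pivot, so 210 mm high when upright; 196 mm and straight above the gear's disc when fully in a gear. Below the ball a sleeve 18 mm across, then a 12 mm shaft in the slots. Up to 6 mm of play at the knob across a slot. 2 to 4 N at the knob move it; it stays where left.
- fore (a joint): Lean of the lever along the gearbox's x, rad: 0 in the cross slot, +0.26 at the end of the +x gear slots, -0.26 at the end of the -x gear slots and of the park slot.
- side (a joint): Lean of the lever along the gearbox's y, rad: 0 in line with the park slot, +0.26 in line with the two +y gears, -0.26 in line with the two -y gears.
- knob (a joint): How far the sprung knob and sleeve are pulled up along the lever, m: 0 at rest, at most 0.012; a spring of 12 N holds it down. It is not to be lifted.
- disc_orange: Orange disc, 24 mm across, 3 mm thick, on top of the gate plate just beyond the end of one of the four gear slots (which one varies); origin at the centre of its underside, 112 mm above the table. Marks the gear that is wanted. Discs lie at x = +53 or -53 and y = +54 or -54 mm of the gearbox.
- disc_blue: Blue disc, 24 mm across, 3 mm thick, on top of the gate plate just beyond the end of one of the four gear slots (which one varies); origin at the centre of its underside, 112 mm above the table. Marks another gear.
- disc_green: Green disc, 24 mm across, 3 mm thick, on top of the gate plate just beyond the end of one of the four gear slots (which one varies); origin at the centre of its underside, 112 mm above the table. Marks another gear.
- disc_purple: Purple disc, 24 mm across, 3 mm thick, on top of the gate plate just beyond the end of one of the four gear slots (which one varies); origin at the centre of its underside, 112 mm above the table. Marks another gear.
- scroll: Loose forged black steel scroll of 12 mm round bar, about 150 x 75 mm, lying flat on the table to the -y side of the machine; origin near its middle at the underside. Leave alone.
- wrench: Loose steel wrench lying on the table to the +y side of the machine, about 180 mm long and under 20 mm high; origin near its middle at the underside. Leave alone.
- bolt: Loose yellow locating bolt standing on the table to the -y side of the machine, 44 mm across, 58 mm tall; origin at the centre of its foot. Leave alone.

How it is judged:
By the outcome, as a careful person would: the job done as asked, in the order asked, and still so for the second after the job is handed in, with the robot touching nothing.
It also fails if it takes over 45 s, if anything falls off the work surface, if the arm or the gripper's body presses on something with over 40 N, if the wrist force passes 120 N, or if a joint passes its speed limit or range.

### The arm

A 7-joint arm with a two-finger parallel gripper is mounted at the origin on the work surface. World frame = base frame: x ahead of the robot, y to its left, z up, the work surface at z = 0. Lengths are in m, angles in rad, forces in N, time in s.
With the tool pointing down it reaches from about 0.35 to 0.775 m from the base axis. Payload 3.1 kg.
Tool frame: the origin (TCP) lies at the very end of the fingers, on their centre line; the grasp point (between the pads) lies 19 mm behind it (ctrl.grasp_offset is the distance from the TCP to the grasp point, in m); z points along the fingers, y is the line along which they close (so a half turn about z gives the same grasp; the last joint's range is limited). The gripper opens to 85 mm and grips with 20 to 120 N. Pads are 22 mm wide; open, the fingers measure 114 mm over their backs; the gripper's body (76 mm by 85 mm) begins 54 mm behind the grasp point. The pads swing forward as they close: fully open they stand 13 mm farther back than shut.
Start: joints at [1.14, 0.311, 0.014, 1.512, -0.004, 1.319, -0.027], TCP at [0.209, -0.509, 0.231] pointing down, gripper open.
Joint ranges: [-2.7, 2.7], [-0.3, 1.91], [-1.27, 1.3], [0.12, 2.57], [-1.44, 4.58], [0.2, 2.03], [-3.05, 3.05]. Speed limits (rad/s): [2.79, 2.79, 3.14, 3.14, 3.14, 3.14, 3.14].

### API

Orientations are given as a unit quaternion [w, x, y, z].
In Python, from bench import ctrl gives the robot as it stands.
- The arm moves only by the tool drive_tool, never from a script. Its argument "plan" is a list of rows, each a list of 5 numbers: the shift along the world's x, y, z in mm, then the turn about the world's z in rad, then the closure, from 0 (fully open) to 1 (shut). In form: [[dx, dy, dz, turn, jaw], ...]. A call has 1 to 5 rows; each row is the pose to reach, as a shift and turn from the pose commanded when the call began; what a row does not reach only later rows make up. A row lasts 1/12 s, in which the tool goes at most 41.7 mm and 7.16 degrees, less where a joint would pass 70% of its speed; a pose out of reach is approached as far as the arm can. A call with a gripper value outside its range is refused whole. The fingers move at their own pace and stop on an object; "force" is the grip in N (left out, the last holds). Time passes only in rows, so rows that repeat a pose let the fingers close. It gives the time, the measured TCP pose, the force, the opening and the grip force at its end, in the units of the state.
- ctrl.sense(): the state, without advancing time (a new reading comes with each control period).
- ctrl.snapshot(name): name is "scene" or "top" or "wrist"; returns a dict with "pixels" (400x640x3 uint8, blue, green, red), "vertical_fov" (degrees; the focal length in pixels is half the picture's height over the tangent of half this angle, whatever the lens; pixels are square), "cx", "cy" (the principal point, pixels), "world_from_camera" (4x4, takes a point from camera to world coordinates). Camera axes: x right, y up, looking along -z (the intrinsics and any distortion apply to the point x, -y, -z); pixel columns grow to the right and rows downward; lengths in m; the calibration is good to about 2 mm. A picture is of the moment at which its call begins. There is no depth.
- ctrl.close_job(): hands the job in; it is judged then, once.
The state is a dict: "t": time; "q": joint angles; "joint_velocities": joint speeds; "effort": joint torques, N m; "eef_pos": TCP position; "orientation": TCP orientation; "wrist_force": force on the tool from outside, world axes, zero at the start; "torque": the same for the moment, N m; "width": finger opening in m; "grip_force": force on a finger pad.
Only numpy, scipy, OpenCV 4.12 (cv2) and the standard library are available. Lean on these libraries where they do the work, as an engineer would, in place of code of your own. Each camera call takes 0.05 s, during which the arm holds its last target. There are 200 camera calls.

## Working session

There is one attempt and no reset: what is moved stays moved. The work goes in short steps, Python scripts to look and compute and a tool call to move; the robot and the scene stay as the last step left them, time stands still between calls to the robot, and variables do not carry over. Pictures are saved under pics/ and viewed, at most 12 in all, crops included, and the job is handed in when it is done.

Besides the shell and the picture viewer there is one more tool, called after "Emit:" as a command line: name --pt "numbers of a row" for each row, then --argument value for the rest. drive_tool: Moves the arm, as the interface text tells. Its arguments: {"type":"object","properties":{"plan":{"type":"array"},"force":{"type":"number"}},"required":["plan"]}

```bash
mkdir -p pics; cat > h.py <<'E'
import numpy as np, cv2
from bench import ctrl
def snap(n,f=None):
    s=ctrl.snapshot(n)
    if f: cv2.imwrite('pics/'+f,s['pixels'])
    return s
def ray(s,u,v):
    f=200/np.tan(np.radians(s['vertical_fov'])/2); M=np.array(s['world_from_camera'])
    d=M[:3,:3]@np.array([(u-s['cx'])/f,-(v-s['cy'])/f,-1]); return M[:3,3],d
def onz(s,u,v,z):
    o,d=ray(s,u,v); return o+d*(z-o[2])/d[2]
E
python3 - <<'E'
from h import *
for n in('top','scene'):
    s=snap(n,n+'0.png'); print({k:v for k,v in s.items() if k!='pixels'})
print(ctrl.sense())
E
```

```text
{'vertical_fov': 47.22892193140511, 'cx': 312.4608507598935, 'cy': 202.48625932966198, 'world_from_camera': array([[ 0.02927976,  0.98409533, -0.17521152,  0.41286503],
       [-0.99931002,  0.03282616,  0.01737621,  0.03618844],
       [ 0.02285137,  0.17458186,  0.98437746,  1.05889283],
       [ 0.        ,  0.        ,  0.        ,  1.        ]])}
{'vertical_fov': 46.3089252213576, 'cx': 325.08939301193504, 'cy': 199.76329137441672, 'world_from_camera': array([[ 0.46970618, -0.50384056,  0.72492813,  1.37412645],
       [ 0.88279331,  0.26134706, -0.39035072, -0.40351529],
       [ 0.00721669,  0.82331185,  0.56754341,  0.79519817],
       [ 0.        ,  0.        ,  0.        ,  1.        ]])}
{'t': 0.1, 'q': array([ 1.14030865,  0.31166401,  0.01398831,  1.5129173 , -0.00438258,
        1.31924295, -0.02723112]), 'joint_velocities': array([-0.00073552, -0.00104496,  0.00104593, -0.00280414, -0.00016386,
       -0.00144824, -0.00119307]), 'effort': array([ 4.77117574e-04, -3.80856299e+01,  1.46779586e-01, -2.31241071e+01,
        1.23997388e-02,  8.16469314e-03,  1.16809866e-05]), 'eef_pos': array([ 0.20823801, -0.50832139,  0.23031136]), 'orientation': array([-1.06824425e-03,  9.81159122e-01,  1.93198258e-01, -2.64850728e-04]), 'wrist_force': array([-0.723837  ,  0.44094674, -0.24103456]), 'torque': array([0.02634356, 0.04024487, 0.01151862]), 'grip_force': 0.0, 'width': 0.08519606553451826}
```

View pics/top0.png

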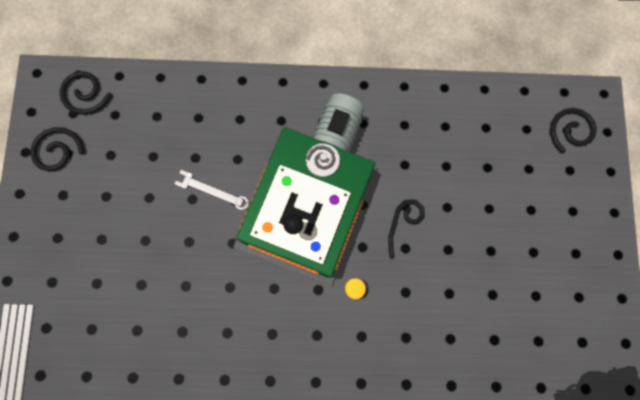

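View pics/scene0.png

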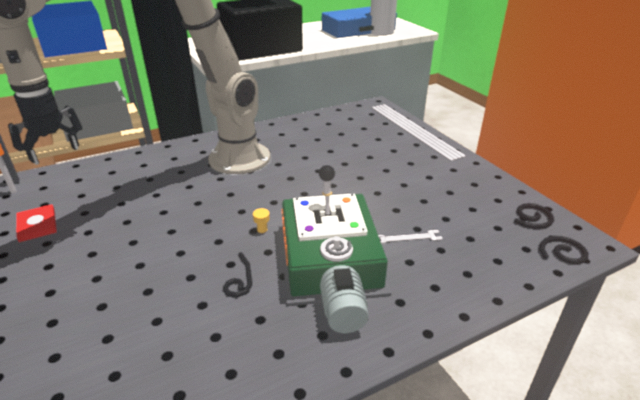

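The pictures show the discs in the top view: green (287,181), purple (334,200), orange (267,227), blue (316,247). The motor is up-image, so orange marks the -x,+y gear. The lever knob is near (291,224), and the bolt is at (355,289).

```bash
cat >> h.py <<'E'
HS={'green':(50,75),'purple':(138,165),'orange':(8,18),'blue':(108,128)}
def blob(s,c,box):
    x0,x1,y0,y1=box; im=cv2.cvtColor(s['pixels'],cv2.COLOR_BGR2HSV)[y0:y1,x0:x1]
    lo,hi=HS[c]; m=cv2.inRange(im,(lo,120,110),(hi,255,255))
    n,l,st,ce=cv2.connectedComponentsWithStats(m)
    i=max(range(1,n),key=lambda i:st[i,4]); return ce[i]+[x0,y0],st[i,4]
def tri(a,b):
    (o,d),(p,e)=a,b; t=np.linalg.lstsq(np.c_[d,-e],p-o,rcond=None)[0]
    A,B=o+d*t[0],p+e*t[1]; return (A+B)/2,np.linalg.norm(A-B)
E
python3 - <<'E'
from h import *
B={'top':(252,350,168,256),'scene':(294,368,194,238)}
loc={'green':(53,54),'purple':(53,-54),'orange':(-53,54),'blue':(-53,-54)}
P={}
for n in B:
    s=snap(n); Q=[];L=[]
    for c in loc:
        p,a=blob(s,c,B[n]); w=onz(s,*p,.115); Q.append(w[:2]*1000);L.append(loc[c]);print(n,c,p.round(1),a,(w*1000).round(1))
    Q=np.array(Q);L=np.array(L)
    z=((Q-Q.mean(0))@[1,1j])@np.conj((L@[1,1j])); print('centre',Q.mean(0),'yaw',np.angle(z), 'scale',abs(z)/(np.abs(L@[1,1j])**2).sum())
    g=cv2.cvtColor(s['pixels'],cv2.COLOR_BGR2GRAY)
    cv2.imwrite(f'pics/c{n}.png',cv2.resize(s['pixels'][(160 if n=='top' else 150):270,230:400],None,fx=4.5,fy=4.5,interpolation=cv2.INTER_CUBIC))
E
python3 -c "
import cv2,numpy as np
a=cv2.imread('pics/ctop.png');b=cv2.imread('pics/cscene.png')
cv2.imwrite('pics/c.png',cv2.resize(np.vstack([a,b]),(450,600)))"
```

```text
top green [261.6 192.5] 433 [598.5 126.8 115. ]
top purple [333.8 199.4] 60 [589.  -25.1 115. ]
top orange [267.1 226.7] 80 [526.8 112.  115. ]
top blue [315.  246.1] 68 [489.9  11.6 115. ]
centre [551.05231871  56.31554864] yaw -0.16040464643240301 scale 1.003660698235185
scene green [353.9 224.4] 25 [628.3  76.6 115. ]
scene purple [308.8 228. ] 25 [591.  -24.9 115. ]
scene orange [346.  199.5] 24 [529.  112.5 115. ]
scene blue [304.  202.5] 24 [491.5  11.  115. ]
centre [559.94603416  43.8044345 ] yaw -0.3499153840059209 scale 0.9995505404258929
```

View pics/ctop.png

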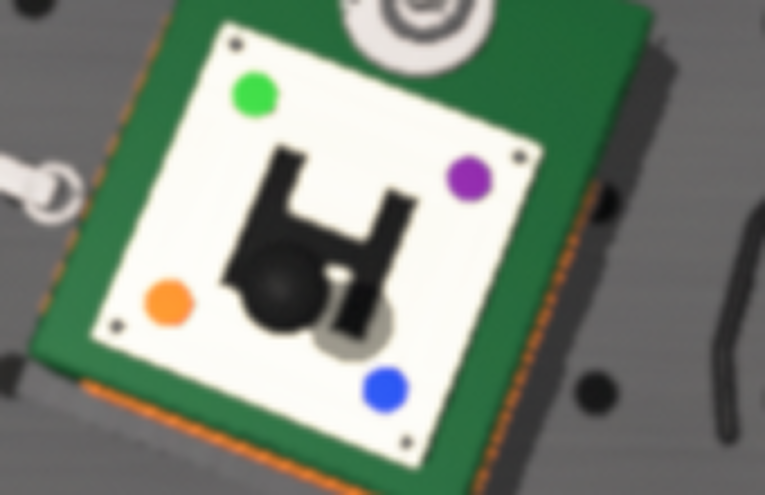

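View pics/cscene.png

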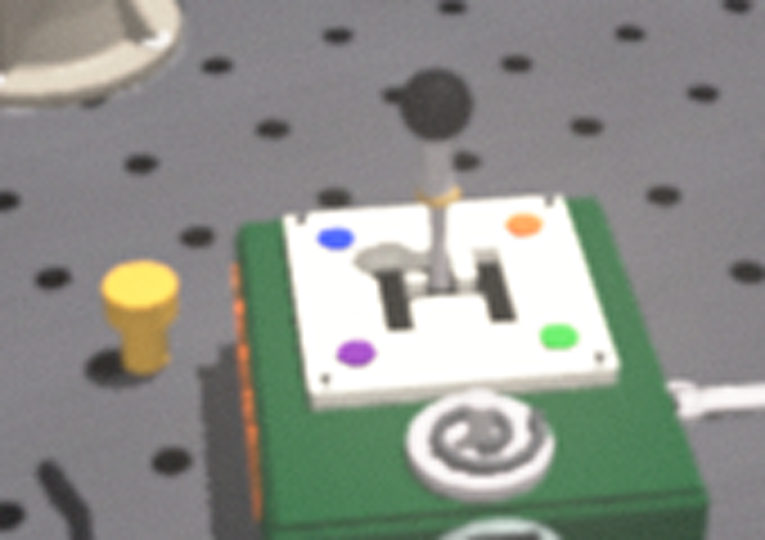

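Scene-view fit is clean: centre (560, 44) mm, yaw −0.35, and orange is the −x,+y gear. I'll cage the knob between the open fingers and push with the pads: first +x, then +y after turning the tool 90°, then −x after turning it back.

```bash
python3 - <<'E'
from h import *
t,s=snap('top'),snap('scene')
print(tri(ray(t,292.9,224),ray(s,327.1,173.3)))
for c,a,b in(('g',(230+255/4.5,160+95/4.5),(353.9,224.4)),('o',(267.1,226.7),(346,199.5))): print(tri(ray(t,*a),ray(s,*b)))
E
```

```text
(array([0.52316594, 0.05794356, 0.20559233]), np.float64(0.002906884213299329))
(array([0.62589597, 0.07657993, 0.11325098]), np.float64(0.0027136121378183915))
(array([0.52727792, 0.11272241, 0.11380774]), np.float64(0.0014225798804804366))
```

Emit:
drive_tool --pt "0 0 40 0 0" --pt "20 36 70 0.1 0" --pt "40 72 70 0.2 0" --pt "60 108 70 0.3 0" --pt "80 144 70 0.4 0"

```text
t: 0.72
eef_pos: [0.2863, -0.3693, 0.3022]
orientation: [0.001, 0.922, 0.386, 0.0]
wrist_force: [0.3, -0.1, -0.7]
width: 0.0854
grip_force: 0.0
```

Emit:
drive_tool --pt "20 36 0 0.1 0" --pt "40 72 0 0.2 0" --pt "60 108 0 0.3 0" --pt "80 144 0 0.43 0" --pt "100 180 0 0.43 0"

```text
t: 1.13
eef_pos: [0.3859, -0.1886, 0.3016]
orientation: [0.001, 0.819, 0.574, 0.0]
wrist_force: [0.9, -1.2, -0.1]
width: 0.0856
grip_force: 0.0
```

Emit:
drive_tool --pt "20 36 0 0 0" --pt "40 72 0 0 0" --pt "60 108 0 0 0" --pt "80 144 0 0 0" --pt "100 180 0 0 0"

```text
t: 1.55
eef_pos: [0.486, -0.0088, 0.3016]
orientation: [0.0, 0.82, 0.572, 0.0]
wrist_force: [1.2, -1.2, -0.6]
width: 0.0853
grip_force: 0.0
```

Emit:
drive_tool --pt "20 36 0 0 0" --pt "34 63 0 0 0" --pt "34 63 0 0 0" --pt "34 63 -20 0 0" --pt "34 63 -20 0 0"

```text
t: 1.97
eef_pos: [0.5177, 0.0523, 0.2783]
orientation: [-0.001, 0.82, 0.573, -0.003]
wrist_force: [-1.3, -0.8, -0.9]
width: 0.0855
grip_force: 0.0
```

Emit:
drive_tool --pt "3 4 0 0 0" --pt "3 4 0 0 0" --pt "3 4 0 0 0"

```text
t: 2.22
eef_pos: [0.5229, 0.0563, 0.2822]
orientation: [0.0, 0.82, 0.572, 0.001]
wrist_force: [0.8, 0.2, 0.5]
width: 0.0856
grip_force: 0.0
```

```bash
python3 - <<'E'
from h import *
w=snap('wrist','w1.png'); print(ctrl.sense()['eef_pos']); M=np.array(w['world_from_camera']); print(M.round(3))
f=200/np.tan(np.radians(w['vertical_fov'])/2)
for P in((.523,.058,.206),(.5225,.0565,.206)):
    c=M[:3,:3].T@(np.array(P)-M[:3,3]); print(w['cx']-f*c[0]/c[2],w['cy']+f*c[1]/c[2])
E
```

```text
[0.52287128 0.05623367 0.28225259]
[[ 0.939  0.328  0.106  0.55 ]
 [-0.345  0.891  0.294  0.133]
 [ 0.002 -0.313  0.95   0.425]
 [ 0.     0.     0.     1.   ]]
326.3218596257099 206.5063344469333
326.39101847607975 208.6568415324289
```

View pics/w1.png

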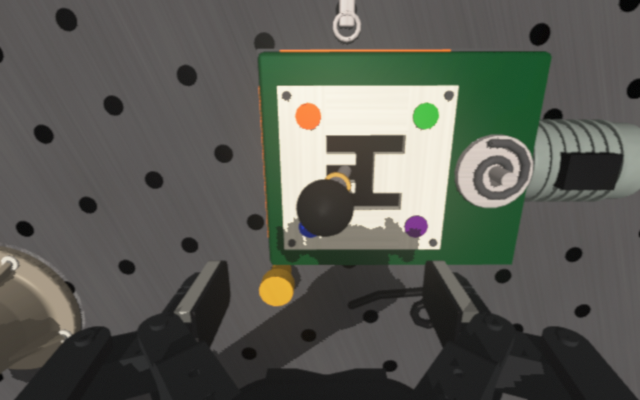

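The wrist view shows the knob at (325,207), matching the projected (326,207). The jaws are centred on it, so I'll descend around it.

Emit:
drive_tool --pt "0 2 -25 0 0" --pt "0 2 -50 0 0" --pt "0 2 -75 0 0" --pt "0 2 -95 0 0" --pt "0 2 -105 0 0"

```text
t: 2.68
eef_pos: [0.5211, 0.0576, 0.1742]
orientation: [-0.001, 0.82, 0.572, -0.002]
wrist_force: [-0.4, -0.1, 0.0]
width: 0.0854
grip_force: 0.0
```

Emit:
drive_tool --pt "9 -3 0 0 0" --pt "19 -7 0 0 0" --pt "24 -9 0 0 0" --pt "28 -10 0 0 0" --pt "28 -10 0 0 0"

```text
t: 3.1
eef_pos: [0.5517, 0.0484, 0.1775]
orientation: [0.0, 0.82, 0.572, 0.001]
wrist_force: [-1.4, -0.1, 1.3]
width: 0.0851
grip_force: 0.7
```

Emit:
drive_tool --pt "7 -3 0 0 0" --pt "14 -5 0 0 0" --pt "21 -8 0 0 0" --pt "27 -11 0 0 0" --pt "27 -11 0 0 0"

```text
t: 3.52
eef_pos: [0.5793, 0.0364, 0.1761]
orientation: [0.001, 0.82, 0.572, 0.001]
wrist_force: [1.1, 0.9, 0.7]
width: 0.0856
grip_force: 0.6
```

```bash
cat >> h.py <<'E'
C=np.array([.560,.0438]); ex=np.array([np.cos(.35),-np.sin(.35)]); ey=np.array([np.sin(.35),np.cos(.35)])
def loc(p): d=np.array(p[:2])-C; return ((d@ex*1000).round(1),(d@ey*1000).round(1))
E
python3 - <<'E'
from h import *
w=snap('wrist','w2.png'); e=ctrl.sense(); print(loc(e['eef_pos']),e['wrist_force'])
t=snap('top'); s=snap('scene')
cv2.imwrite('pics/ts2.png',np.hstack([cv2.resize(t['pixels'][160:270,230:400],None,fx=2.3,fy=2.3),cv2.resize(s['pixels'][150:260,230:400],None,fx=2.3,fy=2.3)]))
cv2.imwrite('pics/m2.png',np.vstack([w['pixels'],cv2.resize(cv2.imread('pics/ts2.png'),(640,200))]))
E
```

```text
(np.float64(19.8), np.float64(-0.2)) [-0.10799874 -0.69371517 -0.25137214]
```

View pics/m2.png

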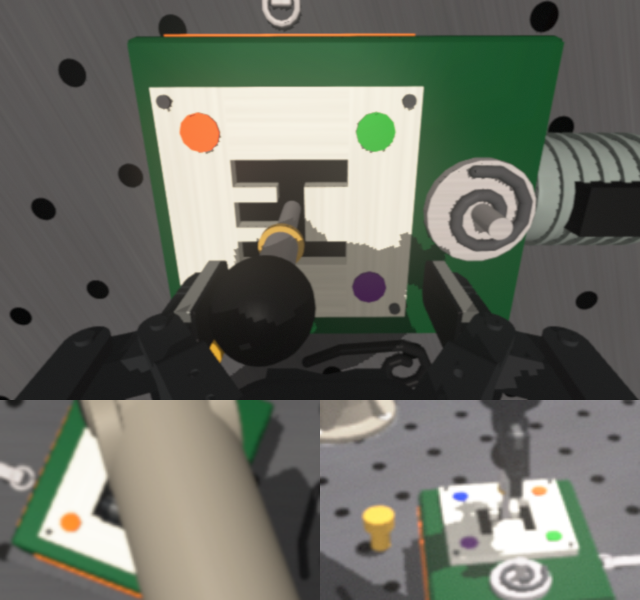

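The wrist view shows the shaft in the cross slot near (292,205), with the knob at about (260,310) against the −x pad. I'll push a few mm more until I feel the wall.

Emit:
drive_tool --pt "1 0 0 0 0" --pt "2 -1 0 0 0" --pt "2 -1 0 0 0" --pt "3 -1 0 0 0" --pt "3 -1 0 0 0"

```text
t: 4.08
eef_pos: [0.5801, 0.0367, 0.1762]
orientation: [-0.0, 0.82, 0.573, -0.0]
wrist_force: [-1.4, 1.2, 0.4]
width: 0.086
grip_force: 0.8
```

```bash
python3 - <<'E'
from h import *
w=snap('wrist'); e=ctrl.sense(); print(loc(e['eef_pos']),e['wrist_force'])
g=cv2.cvtColor(w['pixels'],cv2.COLOR_BGR2HSV); m=cv2.inRange(g[200:290,230:330],(10,110,120),(25,255,255)); print('collar',np.argwhere(m).mean(0)[::-1]+[230,200],m.sum()/255)
M=np.array(w['world_from_camera']);f=200/np.tan(np.radians(w['vertical_fov'])/2)
print(M[:3,3])
for x in(-6,-3,0,3):   # collar at ~60 mm below? print knob projections
    P=np.r_[C+ex*x/1000,.21]; c=M[:3,:3].T@(P-M[:3,3]); print(x,w['cx']-f*c[0]/c[2],w['cy']+f*c[1]/c[2])
v=w['pixels'].max(2); k=cv2.HoughCircles(cv2.GaussianBlur(w['pixels'][230:390,180:340,2],(5,5),1),cv2.HOUGH_GRADIENT,1.5,200,param1=80,param2=12,minRadius=45,maxRadius=65); print(k[0][0]+[180,230,0] if k is not None else None)
E
```

```text
(np.float64(21.3), np.float64(0.1)) [-1.07281086  1.08882138  0.20642244]
collar [279.79262673 235.05990783] 434.0
[0.6071238  0.11290768 0.31848514]
-6 256.63102697483174 309.319706448104
-3 264.49700912929677 309.3121891409445
0 272.36326460123314 309.3046715725828
3 280.22979340488644 309.2971537430054
[258.75 310.25  55.5 ]
```

Emit:
drive_tool --pt "1 0 0 0 0" --pt "2 -1 0 0 0" --pt "3 -1 0 0 0" --pt "3 -1 0 0 0" --pt "3 -1 0 0 0"

```text
t: 4.55
eef_pos: [0.5837, 0.0355, 0.1764]
orientation: [0.0, 0.82, 0.572, 0.0]
wrist_force: [-1.0, -0.1, 1.6]
width: 0.0853
grip_force: 0.8
```

```bash
cat >> h.py <<'E'
def knob(z=.21,box=(150,390,180,400),r=(45,65)):
    w=snap('wrist'); x0,x1,y0,y1=box
    k=cv2.HoughCircles(cv2.GaussianBlur(w['pixels'][y0:y1,x0:x1,2],(5,5),1),cv2.HOUGH_GRADIENT,1.5,200,param1=80,param2=12,minRadius=r[0],maxRadius=r[1])[0][0]
    k=k[:2]+[x0,y0]; e=ctrl.sense(); print('px',k,'knob',loc(onz(w,*k,z)),'tool',loc(e['eef_pos']),e['wrist_force'].round(1)); return w
E
python3 -c "
from h import *
knob()"
```

```text
px [257.25 308.25] knob (np.float64(-2.1), np.float64(0.4)) tool (np.float64(25.0), np.float64(0.2)) [-1.1  1.   1. ]
```

Emit:
drive_tool --pt "1 0 0 0 0" --pt "2 -1 0 0 0" --pt "2 -1 0 0 0" --pt "-14 5 0 0 0" --pt "-24 9 0 0 0"

```text
t: 5.02
eef_pos: [0.5596, 0.0443, 0.1761]
orientation: [0.0, 0.82, 0.572, 0.0]
wrist_force: [-0.5, -0.7, -1.1]
width: 0.0857
grip_force: 0.0
```

Emit:
drive_tool --pt "0 0 0 0.12 0" --pt "0 0 0 0.24 0" --pt "0 0 0 0.36 0" --pt "0 0 0 0.48 0" --pt "0 0 0 0.6 0"

```text
t: 5.43
eef_pos: [0.5604, 0.044, 0.1763]
orientation: [0.001, 0.612, 0.791, 0.0]
wrist_force: [0.3, -0.2, -0.2]
width: 0.0852
grip_force: 0.0
```

```bash
python3 -c "
from h import *
cv2.imwrite('pics/w3.png',knob()['pixels'])"
```

```text
px [329.25 309.75] knob (np.float64(0.9), np.float64(0.6)) tool (np.float64(0.3), np.float64(0.2)) [-0.7  0.7 -0.9]
```

Emit:
drive_tool --pt "0 0 0 0.12 0" --pt "0 0 0 0.24 0" --pt "0 0 0 0.36 0" --pt "0 0 0 0.48 0" --pt "0 0 0 0.6 0"

```text
t: 5.9
eef_pos: [0.5602, 0.044, 0.1763]
orientation: [0.001, 0.352, 0.936, 0.0]
wrist_force: [1.0, 0.4, -0.6]
width: 0.0848
grip_force: 0.0
```

Emit:
drive_tool --pt "0 0 0 0.12 0" --pt "0 0 0 0.24 0" --pt "0 0 0 0.37 0" --pt "0 0 0 0.37 0" --pt "0 0 0 0.37 0"

```text
t: 6.32
eef_pos: [0.5599, 0.0441, 0.1761]
orientation: [0.0, 0.178, 0.984, 0.0]
wrist_force: [0.7, 0.5, -0.2]
width: 0.0852
grip_force: 0.0
```

```bash
python3 -c "
from h import *
cv2.imwrite('pics/w4.png',knob()['pixels'])"
```

```text
px [318.75 315.75] knob (np.float64(2.3), np.float64(-2.1)) tool (np.float64(-0.3), np.float64(0.3)) [-0.2 -1.1  1.7]
```

View pics/w4.png

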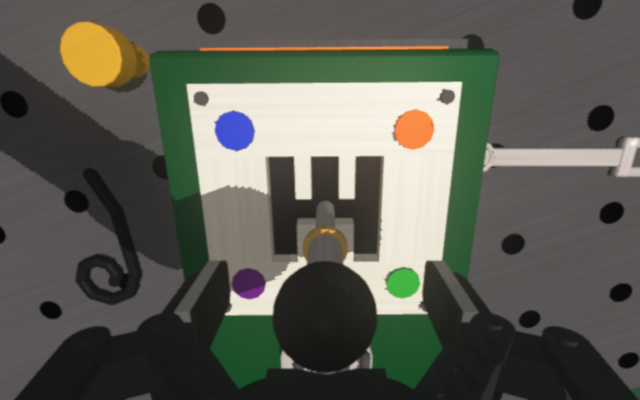

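The wrist view shows the lever upright, with the shaft at (325,215) in the cross slot and the knob at (325,316). Orange is to the right at (414,129). Now I'll push +y.

Emit:
drive_tool --pt "4 11 0 0 0" --pt "7 20 0 0 0" --pt "10 28 0 0 0" --pt "13 36 0 0 0" --pt "16 44 0 0 0"

```text
t: 6.78
eef_pos: [0.5758, 0.0888, 0.1765]
orientation: [0.0, 0.176, 0.984, -0.001]
wrist_force: [-0.7, -1.1, 1.6]
width: 0.0854
grip_force: 0.9
```

Emit:
drive_tool --pt "3 7 0 0 0" --pt "5 14 0 0 0" --pt "8 21 0 0 0" --pt "9 25 0 0 0" --pt "9 25 0 0 0"

```text
t: 7.2
eef_pos: [0.5844, 0.1152, 0.176]
orientation: [-0.0, 0.175, 0.985, 0.001]
wrist_force: [0.5, -0.7, -0.5]
width: 0.0854
grip_force: 0.5
```

```bash
python3 -c "
from h import *
cv2.imwrite('pics/w5.png',knob(.204)['pixels'])"
```

```text
px [257.25 311.25] knob (np.float64(3.3), np.float64(48.1)) tool (np.float64(-1.3), np.float64(74.8)) [ 0.1 -0.6 -0.4]
```

View pics/w5.png

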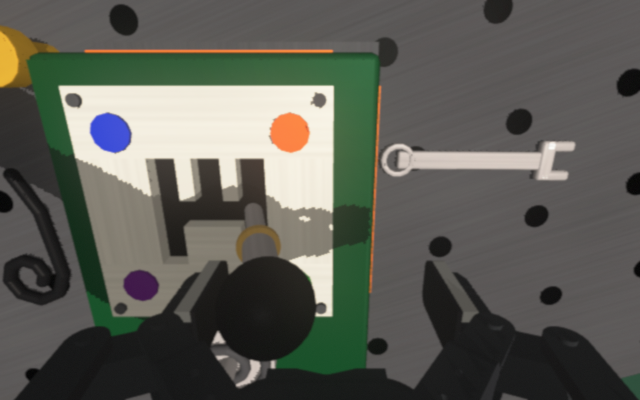

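The knob is near (265,308) and the shaft is at the +y end of the cross slot. I'll push a few mm more to line it up with the gear slot.

Emit:
drive_tool --pt "1 2 0 0 0" --pt "1 3 0 0 0" --pt "1 4 0 0 0" --pt "2 5 0 0 0" --pt "2 5 0 0 0"

```text
t: 7.67
eef_pos: [0.5863, 0.1181, 0.1761]
orientation: [-0.0, 0.176, 0.984, -0.0]
wrist_force: [-1.5, -1.6, -1.2]
width: 0.0856
grip_force: 1.0
```

```bash
python3 -c "
from h import *
knob(.204)"
```

```text
px [263.25 305.25] knob (np.float64(1.3), np.float64(54.2)) tool (np.float64(-0.8), np.float64(78.8)) [-0.9 -1.6 -1.2]
```

Emit:
drive_tool --pt "-4 -12 0 0 0" --pt "-8 -24 0 0 0" --pt "-8 -24 0 -0.12 0" --pt "-8 -24 0 -0.24 0" --pt "-8 -24 0 -0.36 0"

```text
t: 8.13
eef_pos: [0.5791, 0.0952, 0.177]
orientation: [0.001, 0.352, 0.936, 0.001]
wrist_force: [-0.4, 0.1, 1.3]
width: 0.0856
grip_force: 0.0
```

Emit:
drive_tool --pt "0 0 0 -0.12 0" --pt "0 0 0 -0.24 0" --pt "0 0 0 -0.36 0" --pt "0 0 0 -0.48 0" --pt "0 0 0 -0.6 0"

```text
t: 8.55
eef_pos: [0.5791, 0.0957, 0.177]
orientation: [0.0, 0.612, 0.791, 0.001]
wrist_force: [-0.2, 0.5, -0.5]
width: 0.0854
grip_force: 0.0
```

Emit:
drive_tool --pt "0 0 0 -0.12 0" --pt "0 0 0 -0.24 0" --pt "0 0 0 -0.36 0" --pt "0 0 0 -0.48 0" --pt "0 0 0 -0.61 0"

```text
t: 8.97
eef_pos: [0.579, 0.0958, 0.177]
orientation: [-0.0, 0.82, 0.572, 0.001]
wrist_force: [-0.3, -0.4, 1.0]
width: 0.0854
grip_force: 0.0
```

```bash
python3 -c "
from h import *
cv2.imwrite('pics/w6.png',knob(.204)['pixels'])"
```

```text
px [332.25 302.25] knob (np.float64(1.7), np.float64(53.4)) tool (np.float64(0.0), np.float64(55.4)) [-0.4 -0.9 -0. ]
```

View pics/w6.png

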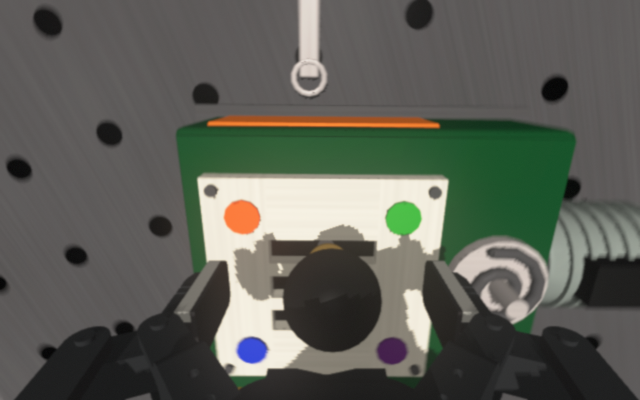

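The view shows the knob at (332,302), centred in the jaws and aligned with the orange/green slot; orange (241,217) is to the left. I'll push −x.

Emit:
drive_tool --pt "-11 4 -4 0 0" --pt "-19 7 -6 0 0" --pt "-27 10 -6 0 0" --pt "-35 13 -6 0 0" --pt "-42 15 -6 0 0"

```text
t: 9.43
eef_pos: [0.5367, 0.1104, 0.1712]
orientation: [0.0, 0.818, 0.575, 0.001]
wrist_force: [1.5, 0.9, 1.1]
width: 0.0854
grip_force: 1.0
```

Emit:
drive_tool --pt "-7 2 0 0 0" --pt "-14 5 0 0 0" --pt "-20 7 0 0 0" --pt "-26 9 0 0 0" --pt "-28 10 0 0 0"

```text
t: 9.85
eef_pos: [0.5068, 0.1199, 0.1698]
orientation: [-0.0, 0.818, 0.575, -0.001]
wrist_force: [0.7, 0.3, -1.1]
width: 0.0855
grip_force: 0.8
```

```bash
python3 -c "
from h import *
cv2.imwrite('pics/w7.png',knob(.197,box=(290,500,180,400))['pixels'])"
```

```text
px [389.75 294.75] knob (np.float64(-51.5), np.float64(55.1)) tool (np.float64(-76.0), np.float64(53.2)) [ 0.9  0.  -1.7]
```

View pics/w7.png

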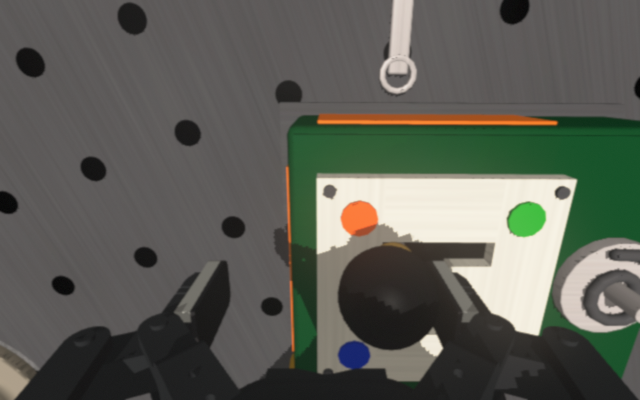

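The view shows the knob at (390,297), now over the −x end of the slot beside orange (359,218). I'll press on in small steps until the end stop shows in the force.

Emit:
drive_tool --pt "-1 0 0 0 0" --pt "-2 1 0 0 0" --pt "-3 1 0 0 0" --pt "-3 1 0 0 0" --pt "-3 1 0 0 0"

```text
t: 10.32
eef_pos: [0.5055, 0.1202, 0.1701]
orientation: [-0.0, 0.819, 0.574, -0.0]
wrist_force: [1.1, 0.1, -0.1]
width: 0.0852
grip_force: 0.7
```

Emit:
drive_tool --pt "-1 0 0 0 0" --pt "-2 1 0 0 0" --pt "-2 1 0 0 0" --pt "-2 1 0 0 0"

```text
t: 10.65
eef_pos: [0.5037, 0.1211, 0.1702]
orientation: [0.0, 0.819, 0.574, -0.0]
wrist_force: [1.5, -1.2, -2.5]
width: 0.0856
grip_force: 1.2
```

```bash
python3 -c "
from h import *
knob(.197,box=(290,500,180,400))"
```

```text
px [388.25 293.25] knob (np.float64(-55.5), np.float64(55.5)) tool (np.float64(-79.4), np.float64(53.3)) [ 3.2 -1.4 -2. ]
```

Emit:
drive_tool --pt "-1 0 0 0 0" --pt "-2 1 0 0 0" --pt "-2 1 0 0 0" --pt "-2 1 0 0 0"

```text
t: 11.03
eef_pos: [0.5019, 0.1218, 0.1702]
orientation: [0.001, 0.819, 0.574, 0.0]
wrist_force: [4.9, -2.1, -3.4]
width: 0.0859
grip_force: 2.4
```

Emit:
drive_tool --pt "-1 0 0 0 0" --pt "-2 1 0 0 0" --pt "-2 1 0 0 0" --pt "-2 1 0 0 0"

```text
t: 11.37
eef_pos: [0.5005, 0.1221, 0.17]
orientation: [0.001, 0.819, 0.574, 0.0]
wrist_force: [5.7, -2.5, -5.1]
width: 0.0856
grip_force: 3.3
```

```bash
python3 -c "
from h import *
knob(.197,box=(290,500,180,400))"
```

```text
px [400.25 294.75] knob (np.float64(-54.1), np.float64(54.8)) tool (np.float64(-82.8), np.float64(53.2)) [ 6.1 -3.2 -5.3]
```

The end stop is reached: force has risen to about 7 N and the knob has stopped at x ≈ −54. I'll back off to centre and lift clear.

Emit:
drive_tool --pt "6 -2 0 0 0" --pt "16 -6 0 0 0" --pt "27 -10 0 0 0" --pt "27 -10 0 0 0" --pt "27 -10 0 0 0"

```text
t: 11.83
eef_pos: [0.5263, 0.1143, 0.1703]
orientation: [-0.001, 0.819, 0.574, -0.0]
wrist_force: [-0.1, 1.3, -0.7]
width: 0.0849
grip_force: 0.0
```

```bash
python3 -c "
from h import *
knob(.197,box=(230,450,180,400))"
```

```text
px [325.25 309.75] knob (np.float64(-56.9), np.float64(48.9)) tool (np.float64(-56.4), np.float64(54.8)) [-0.3  0.1 -0.7]
```

Centred and free of contact; straight up, then retreat to the −y side, high.

Emit:
drive_tool --pt "0 0 30 0 0" --pt "0 0 60 0 0" --pt "0 0 90 0 0" --pt "0 0 120 0 0" --pt "0 0 140 0 0"

```text
t: 12.3
eef_pos: [0.5261, 0.1152, 0.3137]
orientation: [0.0, 0.818, 0.575, 0.002]
wrist_force: [0.5, 0.8, -0.4]
width: 0.0853
grip_force: 0.0
```

Emit:
drive_tool --pt "-10 -40 0 0 0" --pt "-20 -80 0 0 0" --pt "-30 -120 0 0 0" --pt "-40 -160 0 0 0" --pt "-50 -200 0 0 0"

```text
t: 12.72
eef_pos: [0.4751, -0.0867, 0.3106]
orientation: [-0.0, 0.818, 0.575, 0.0]
wrist_force: [0.9, -0.7, 0.1]
width: 0.0856
grip_force: 0.0
```

Emit:
drive_tool --pt "-10 -40 0 0 0" --pt "-20 -80 0 0 0" --pt "-30 -120 0 0 0" --pt "-30 -120 0 0 0" --pt "-30 -120 0 0 0"

```text
t: 13.13
eef_pos: [0.4449, -0.2086, 0.3099]
orientation: [-0.001, 0.82, 0.572, -0.0]
wrist_force: [0.9, 0.9, 0.2]
width: 0.0857
grip_force: 0.0
```

```bash
python3 - <<'E'
from h import *
t,s=snap('top'),snap('scene')
cv2.imwrite('pics/f.png',np.hstack([cv2.resize(t['pixels'][160:300,200:400],(400,280)),cv2.resize(s['pixels'][140:280,230:430],(400,280))]))
K=[]
for im,P in((t,np.r_[C-ex*.053+ey*.054,.196]),(s,np.r_[C-ex*.053+ey*.054,.196])):
    M=np.array(im['world_from_camera']);f=200/np.tan(np.radians(im['vertical_fov'])/2);c=M[:3,:3].T@(P-M[:3,3]);u,v=im['cx']-f*c[0]/c[2],im['cy']+f*c[1]/c[2]
    x0,y0=int(u)-18,int(v)-18; g=im['pixels'][y0:y0+36,x0:x0+36].max(2); m=(g<55).astype(np.uint8)
    n,l,st,ce=cv2.connectedComponentsWithStats(m); i=l[18,18]; print('expected',u,v,'dark',ce[i]+[x0,y0],st[i]); K.append(ray(im,*(ce[i]+[x0,y0])))
k,r=tri(*K); print(k,r,loc(k))
E
```

```text
expected 263.58181321239545 220.45654257817225 dark [263.59143969 220.94552529] [  9  11  20  17 257]
expected 347.08597655967134 172.40695282627362 dark [346.5 171.5] [   0    0   36   36 1296]
[0.52735891 0.1121417  0.19808035] 0.0006915529338889918 (np.float64(-54.1), np.float64(53.0))
```

View pics/f.png

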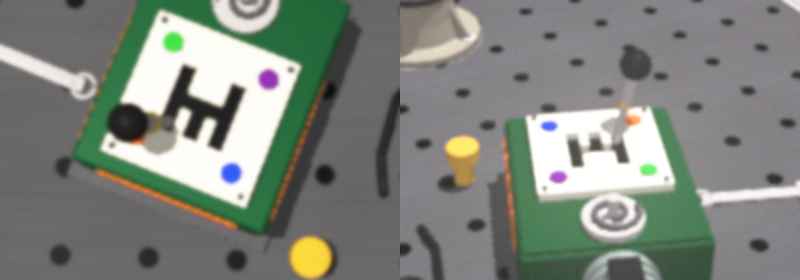

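The knob stands over the orange disc: it appears at (263.6,220.9) in the top view, against an expected (263.6,220.5). The scroll, wrench and bolt haven't moved. Handing in.

```bash
python3 -c "
from bench import ctrl
print(ctrl.close_job())"
```

```text
the job is handed in; nothing more can be done
None
```

The lever is fully home in the orange-marked gear (−x, +y), pushed there with the fingertips through the cross slot and no other gear; the scroll, wrench and bolt were left where they lay, and the job is handed in (no verdict was returned).

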